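# Make up the TV tray and the reading tray for the evening

### The job

Make up the two evening trays on the side table. The red tray is for television: lay the black remote control flat in its grey felt bay and stand the amber lantern in its brown cork bay. The white tray is for reading: lay the blue spectacle case flat in its felt bay and stand the white candle and the red torch side by side, upright, in its cork bay; leave the green candle standing where it is.

Things in the scene. Friction and masses are not known exactly. Their poses are not given: they have to be found in the camera images.
- tray_red: valet tray of red plastic, fixed, 190 mm long (its x) x 150 wide (y), yaw within 0.35 rad. Origin: centre of its underside; z up. Floor 4 thick; outer walls and divider 4 thick, tops 12 above the table. The divider along x parts two bays, each 182 x 69 inside: dark grey felt bay, centre at y +36.5, and brown cork bay, centre at y -36.5 (linings inset in a border of the tray's colour)
- tray_white: valet tray of white plastic, fixed, 190 mm long (its x) x 150 wide (y), yaw within 0.35 rad. Origin: centre of its underside; z up. Floor 4 thick; outer walls and divider 4 thick, tops 12 above the table. The divider along x parts two bays, each 182 x 69 inside: dark grey felt bay, centre at y +36.5, and brown cork bay, centre at y -36.5 (linings inset in a border of the tray's colour)
- remote_center (a point): black remote control with grey buttons, lying flat on the table, buttons up, 150 mm long (x) x 44 wide (y) x 24 thick (z), about 110 g; the point is its centre, 12 above its underside. x runs along its length. Its x axis is within 0.35 rad of the world's at the start
- case_center (a point): blue hard spectacle case with a steel seam line, lying flat on the table, 155 mm long (x) x 50 wide (y) x 36 thick (z), edges rounded at 10 radius, about 120 g; the point is its centre, 18 above its underside. Its x axis is within 0.35 rad of the world's at the start
- lantern_center (a point): amber (orange) round glass lantern with a brass band, solid, standing, diameter 52 mm, height 60, about 160 g; the point is its centre, 30 above its underside; z up
- candle_white_center (a point): white electric candle, a standing cylinder of diameter 50 mm, height 65, with a small flame-shaped tip 14 high on top, about 120 g; the point is the centre of the cylinder, 32.5 above its underside; z up
- torch_center (a point): red pocket torch standing upright on its wide head: head of diameter 44 mm from the underside to 22 up, above it a handle of diameter 32 up to 88, with a black band and switch at the top, about 100 g; the point is half-way up its axis, 44 above its underside; z up
- candle_green_center (a point): green electric candle, the same shape and size as the white one, standing among the stock; it belongs to no tray and is left alone (it may not be shifted more than 20 mm or tipped over); the point is the centre of the cylinder, 32.5 above the table
Things that resemble listed ones, but are neither listed nor needed, are in the scene too. Of the things shaped like the part that bears remote_center, the black one is meant.

How it is judged:
By the outcome, as a careful person would: the job done as asked, in the order asked, and still so for the second after the job is handed in, with the robot touching nothing.
It also fails if it takes over 128 s, if anything falls off the work surface, if the arm or the gripper's body presses on something with over 40 N, if the wrist force passes 120 N, or if a joint passes its speed limit or range.

### The arm

A 6-joint arm with a two-finger parallel gripper is mounted at the origin on the work surface. World frame = base frame: x ahead of the robot, y to its left, z up, the work surface at z = 0. Lengths are in m, angles in rad, forces in N, time in s.
With the tool pointing down it reaches from about 0.35 to 1 m from the base axis. Payload 7.1 kg.
Tool frame: the origin (TCP) lies at the very end of the fingers, on their centre line; the grasp point (between the pads) lies 19 mm behind it; z points along the fingers, y is the line along which they close (so a half turn about z gives the same grasp; the last joint's range is limited). The gripper opens to 85 mm and grips with 20 to 120 N. Pads are 22 mm wide; open, the fingers measure 114 mm over their backs; the gripper's body (76 mm by 85 mm) begins 54 mm behind the grasp point. The pads swing forward as they close: fully open they stand 13 mm farther back than shut.
Start: joints at [-1.347, 0.423, 1.63, -0, 1.089, -0.019], TCP at [0.15, -0.607, 0.231] pointing down, gripper open.
Joint ranges: [-3, 3], [-0.9, 2.11], [0.09, 2.58], [-1.31, 4.45], [0.11, 2.69], [-2.54, 2.54]. Speed limits (rad/s): [2.39, 2.39, 3.01, 3.14, 3.14, 3.14].

### API

Orientations are given as a unit quaternion [w, x, y, z].
In Python, from rig import r gives the robot as it stands. The module is installed in compiled form; this text tells all that it offers. Calls block until the motion is done:
- r.move_pose(position, orientation): joint-space move of the TCP to a pose.
- r.move_straight(position, ori=None, speed=0.15, max_force=None): straight line of the TCP; ori=None keeps the orientation; speed is the mean speed in m/s. With max_force (N) it stops when the force on the tool has changed by that much, and returns True; else False.
- r.move_joints(angles): joint-space move.
- r.command_gripper(opening): opening from 0.0 (shut) to 1.0 (fully open); the grip force is fixed at half the most; returns when the fingers have stopped.
- r.dwell(seconds).
- r.ik(position, orientation): joint angles nearest the present ones, or None.
- r.state(): the state.
- r.snapshot(name): name is "scene" or "top"; returns a dict with "img" (384x512x3 uint8, blue, green, red), "intrinsics" (3x3 intrinsics, pixels), "distortion" ([k1, k2, p1, p2, k3] as OpenCV has them; the pictures are not rectified), "R" (3x3) and "t" (3): a world point X has camera coordinates R X + t. Camera axes: x right, y down, z forward; pixel columns grow to the right and rows downward; lengths in m; the calibration is good to about 2 mm. A picture is of the moment at which its call begins. There is no depth.
A pose or a line that the arm cannot do raises r.IKError and nothing moves.
- r.job_done(): hands the job in; it is judged then, once.
Trained networks look in a picture, given as the dict that the camera call returned (one of the last four; its "shot" number tells which), for a name from the list of things; names that differ only in an ending like _2 or _b are one class to them, and where a whole thing is asked for, a point or a joint stands for the part that bears it (a point fixed in the world has none). Each returns a list of dicts, best first, with "score" (0 to 1); they miss things now and then, are a little off and sometimes report something else, mostly with a low value. They report only what shows in the picture. A call takes as long as a camera call. They do not tell look-alikes from the thing itself.
- r.regions_of(picture, query): "pixels" (384x512 bool, what is visible of it) and "point" ([column, row] in pixels, amid what is visible of it).
The state is a dict: "time": time; "q": joint angles; "joint_vel": joint speeds; "tau": joint torques, N m; "tcp_pos": TCP position; "tcp_rot": TCP orientation; "wrist_force": force on the tool from outside, world axes, zero at the start; "ft_torque": the same for the moment, N m; "finger_gap": opening from 0.0 (shut) to 1.0 (fully open); "gripper_force": force on a finger pad.
Only numpy, scipy, OpenCV 4.12 (cv2) and the standard library are available. Lean on these libraries where they do the work, as an engineer would, in place of code of your own. Each camera call takes 0.05 s, during which the arm holds its last target. There are 200 camera calls.

## Working session

There is one attempt and no reset: what is moved stays moved. The work goes in short steps, each a Python script; the robot and the scene stay as the last script left them, time stands still between calls to the robot, and variables do not carry over. Pictures are saved under pics/ and viewed, at most 14 in all, crops included, and the job is handed in when it is done.

```bash
mkdir -p pics
cat > h.py <<'E'
import numpy as np, cv2
from rig import r
def ray(p,uv):
    K=np.array(p["intrinsics"]);d=np.array(p["distortion"],float)
    n=cv2.undistortPoints(np.array(uv,float).reshape(-1,1,2),K,d).reshape(-1,2)
    R=np.array(p["R"]);t=np.array(p["t"])
    return -R.T@t, np.c_[n,np.ones(len(n))]@R
def at_z(p,uv,z):
    c,d=ray(p,uv); return (c+d*((z-c[2])/d[:,2])[:,None])[:,:2]
def proj(p,X):
    R=np.array(p["R"]);t=np.array(p["t"],float)
    return cv2.projectPoints(np.array(X,float).reshape(-1,1,3),cv2.Rodrigues(R)[0],t,np.array(p["intrinsics"]),np.array(p["distortion"],float))[0].reshape(-1,2)
E
python3 - <<'E'
from h import *
for n in("scene","top"):
    p=r.snapshot(n); cv2.imwrite(f"pics/{n}1.png",p["img"])
    c,_=ray(p,[[256,192]]);print(n,c,at_z(p,[[256,192]],0))
    for q in["tray_red","tray_white","remote_center","case_center","lantern_center","candle_white_center","torch_center","candle_green_center"]:
        for o in r.regions_of(p,q):
            print(q,round(o["score"],2),np.round(o["point"]),o["pixels"].sum(),at_z(p,[o["point"]],0.03).round(3))
print(r.state())
E
```

```text
scene [1.0440297  0.76532231 0.97889411] [[0.44719374 0.09795915]]
tray_red 0.85 [176. 135.] 1992 [[ 0.482 -0.232]]
tray_white 0.91 [295. 242.] 3859 [[0.509 0.311]]
remote_center 0.9 [346. 327.] 1342 [[0.592 0.546]]
remote_center 0.89 [354. 195.] 759 [[0.277 0.311]]
remote_center 0.68 [236. 195.] 859 [[0.514 0.09 ]]
case_center 0.95 [207. 164.] 869 [[ 0.496 -0.06 ]]
lantern_center 0.93 [150. 193.] 469 [[ 0.683 -0.08 ]]
lantern_center 0.6 [211. 249.] 551 [[0.677 0.183]]
torch_center 0.64 [181. 229.] 428 [[0.695 0.081]]
candle_green_center 0.7 [132. 162.] 409 [[ 0.651 -0.22 ]]
top [0.30333551 0.10187792 1.18710411] [[0.46156226 0.11074032]]
tray_red 0.7 [393. 192.] 3651 [[ 0.457 -0.26 ]]
remote_center 0.66 [188. 265.] 932 [[0.263 0.293]]
remote_center 0.61 [108. 152.] 880 [[0.572 0.522]]
remote_center 0.58 [268. 171.] 886 [[0.515 0.078]]
case_center 0.97 [326. 180.] 1060 [[ 0.489 -0.079]]
lantern_center 0.58 [327. 111.] 410 [[ 0.684 -0.089]]
candle_white_center 0.77 [226. 115.] 375 [[0.673 0.193]]
candle_white_center 0.34 [324. 181.] 1092 [[ 0.487 -0.074]]
torch_center 0.54 [271. 112.] 294 [[0.684 0.069]]
candle_green_center 0.76 [373. 120.] 396 [[ 0.659 -0.216]]
{'time': 0.9, 'q': array([-1.34703473e+00,  4.23071249e-01,  1.62991634e+00,  2.17051042e-05,
        1.08861011e+00, -1.90042498e-02]), 'joint_vel': array([ 0.00060556, -0.00093398,  0.00090003, -0.0012522 ,  0.00039394,
        0.00041607]), 'tau': array([-4.28120165e-04, -5.57326341e+01, -2.82143855e+01, -1.33908311e-04,
        7.57813596e-04,  7.38707975e-07]), 'tcp_pos': array([ 0.15026481, -0.60664027,  0.23133059]), 'tcp_rot': array([-3.49346465e-06,  9.92642743e-01,  1.21080073e-01,  9.30686679e-06]), 'wrist_force': array([ 0.14034996, -0.20912575,  0.01114294]), 'ft_torque': array([-0.00569933, -0.01074352,  0.02070326]), 'gripper_force': 0.0, 'finger_gap': 1.0038467335324144}
```

View pics/scene1.png

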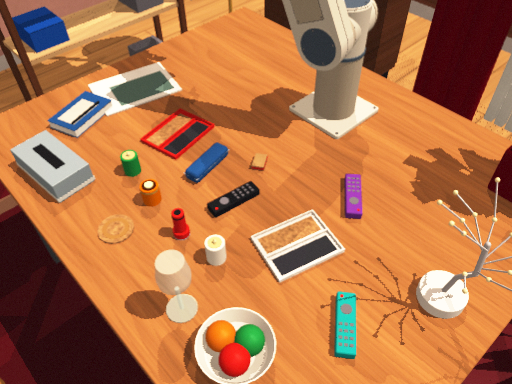

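View pics/top1.png

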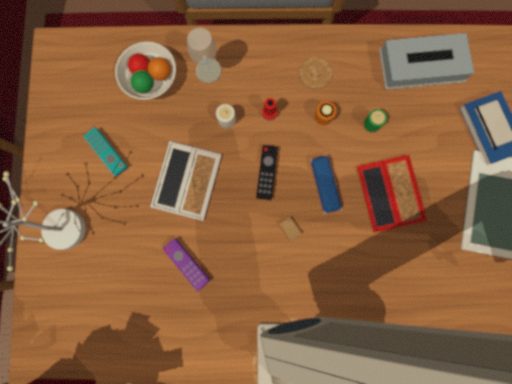

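Candidates for the remote are teal (scene 346,325), purple (353,195) and black (234,199; top 268,172). The black one is meant. The top row in the top view holds one each of the white candle (226,115), red torch (270,110), amber lantern (326,112) and green candle (376,120). Next I fit poses by silhouette and confirm with an enlarged crop.

```bash
cat > fit.py <<'E'
from h import *
from scipy.optimize import minimize
def cyl(d,z0,z1):
    a=np.linspace(0,2*np.pi,24,endpoint=False)
    return np.vstack([np.c_[d/2*np.cos(a),d/2*np.sin(a),np.full(24,z)] for z in(z0,z1)])
def box(l,w,z0,z1): return np.array([[x,y,z] for x in(-l/2,l/2) for y in(-w/2,w/2) for z in(z0,z1)])
tip=cyl(.008,.065,.078)
# list of convex parts, z from the underside
M={"tray_red":[box(.19,.15,0,.012)],"tray_white":[box(.19,.15,0,.012)],"remote_center":[box(.15,.044,0,.024)],
"case_center":[np.vstack([box(.155,.030,.010,.026),box(.135,.050,.010,.026),box(.135,.03,0,.036)])],
"lantern_center":[cyl(.052,0,.06)],"candle_white_center":[cyl(.05,0,.065),tip],"candle_green_center":[cyl(.05,0,.065),tip],
"torch_center":[cyl(.044,0,.022),cyl(.032,.022,.088)]}
def sil(p,parts,x,z=0,S=4):
    c,s=np.cos(x[2]),np.sin(x[2]);T=np.array([[c,-s,0],[s,c,0],[0,0,1]])
    im=np.zeros((384*S,512*S),np.uint8)
    for P in parts:
        uv=proj(p,P@T.T+[x[0],x[1],z])
        cv2.fillConvexPoly(im,cv2.convexHull(((uv+.5)*S-.5).round().astype(np.int32)),1)
    return im
def fit(name,obs,x0,z=0,S=4):
    yawfree=name.startswith(("tray","remote","case"))
    ms=[(p,np.kron(m.astype(np.uint8),np.ones((S,S),np.uint8))) for p,m in obs]
    def cost(v):
        x=[v[0]/100,v[1]/100,v[2]/10 if yawfree else 0];c=0
        for p,m in ms:
            s=sil(p,M[name],x,z,S);c+=1-(s&m).sum()/max(1,(s|m).sum())
        return c/len(ms)
    best=None
    for y in([-.25,0,.25] if yawfree else [0]):
        v=np.array([x0[0]*100,x0[1]*100,y*10]);n=3 if yawfree else 2
        f=lambda u:cost(np.r_[u,v[n:]])
        o=minimize(f,v[:n],method="Nelder-Mead",options=dict(initial_simplex=np.vstack([v[:n]]+[v[:n]+1.2*e for e in np.eye(n)]),xatol=.01,fatol=1e-4,maxiter=150))
        if best is None or o.fun<best[1]: best=(np.r_[o.x,v[n:]],o.fun)
    v=best[0];return np.array([v[0]/100,v[1]/100,v[2]/10 if yawfree else 0]),best[1]
def outline(p,name,x,img,z=0,S=4):
    cs,_=cv2.findContours(sil(p,M[name],x,z,S),cv2.RETR_EXTERNAL,cv2.CHAIN_APPROX_NONE)
    cv2.drawContours(img,cs,-1,(255,255,0),1)
E
cat > meas.py <<'E'
from fit import *
import json
ps={n:r.snapshot(n) for n in("scene","top")}
seed={"tray_red":(.46,-.25),"tray_white":(.49,.29),"remote_center":(.51,.085),"case_center":(.49,-.07),"lantern_center":(.684,-.087),"candle_white_center":(.675,.19),"torch_center":(.69,.072),"candle_green_center":(.657,-.218)}
masks={n:{q:r.regions_of(p,q) for q in seed} for n,p in ps.items()}
res={}
for q,s in seed.items():
    obs=[];used=[]
    for n,p in ps.items():
        c=proj(p,[[*s,.02]])[0]
        al=[o for k in [q]+list(seed) for o in masks[n][k] if np.hypot(*(np.array(o["point"])-c))<22]
        if al: obs.append((p,al[0]["pixels"]));used.append(n)
        if q=="tray_white" and n=="top" and not al:
            print("no top tray_white")
    if len(obs)==2: print(q,"per view",[fit(q,[o],s)[0].round(4).tolist() for o in obs])
    x,f=fit(q,obs,s);res[q]=x.tolist();print(q,used,x.round(4),round(f,3))
json.dump(res,open("res.json","w"))
for n,p in ps.items():
    im=cv2.resize(p["img"],None,fx=4,fy=4,interpolation=cv2.INTER_NEAREST)
    for q,x in res.items(): outline(p,q,x,im)
    b=im[190:270*4-100,140*4:440*4] if n=="top" else im[130*4:290*4,110*4:360*4]
    cv2.imwrite(f"pics/{n}2.png",cv2.resize(b,(800,int(800*b.shape[0]/b.shape[1])),interpolation=cv2.INTER_AREA))
E
python3 meas.py
```

```text
tray_red ['scene'] [ 0.4577 -0.2674  0.2121] 0.032
tray_white per view [[0.4955, 0.3044, -0.2453], [0.4932, 0.306, -0.2537]]
tray_white ['scene', 'top'] [ 0.4942  0.3054 -0.2479] 0.026
remote_center per view [[0.516, 0.0794, -0.1248], [0.5136, 0.0811, -0.1293]]
remote_center ['scene', 'top'] [ 0.5143  0.0804 -0.1329] 0.095
case_center ['top'] [ 0.4796 -0.0812  0.2243] 0.055
lantern_center per view [[0.6811, -0.0826, 0.0], [0.6776, -0.0823, 0.0]]
lantern_center ['scene', 'top'] [ 0.6793 -0.0832  0.    ] 0.079
candle_white_center per view [[0.6723, 0.1927, 0.0], [0.6692, 0.1937, 0.0]]
candle_white_center ['scene', 'top'] [0.6717 0.193  0.    ] 0.087
torch_center per view [[0.6904, 0.0676, 0.0], [0.6869, 0.0719, 0.0]]
torch_center ['scene', 'top'] [0.6897 0.071  0.    ] 0.159
candle_green_center per view [[0.6574, -0.22, 0.0], [0.6554, -0.2177, 0.0]]
candle_green_center ['scene', 'top'] [ 0.6567 -0.2183  0.    ] 0.078
```

View pics/top2.png

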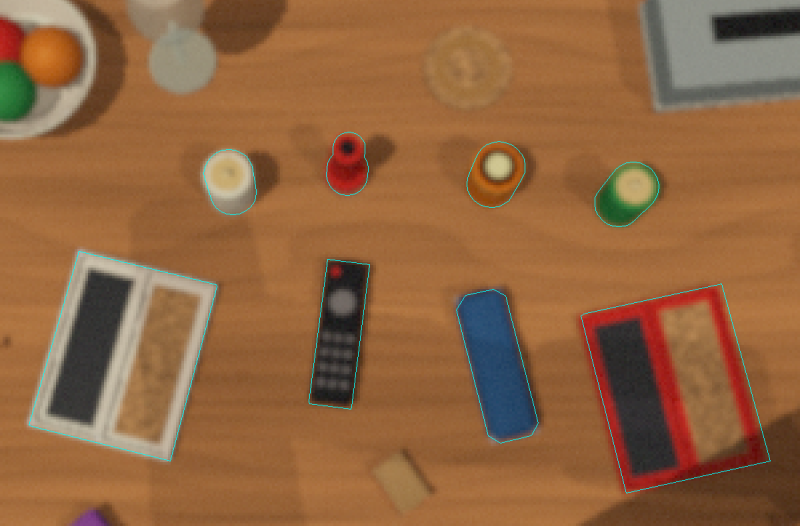

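View pics/scene2.png

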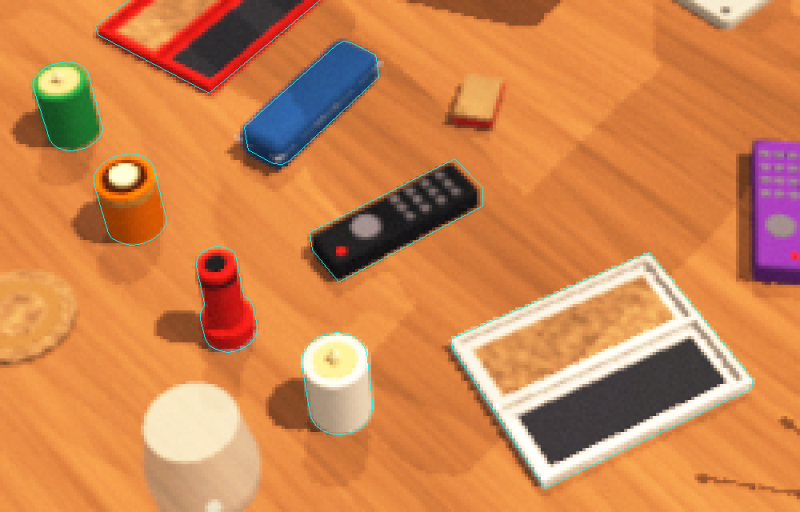

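The overlays fit to 1–2 mm in both views. The black remote with the grey buttons (crop 340,335) is confirmed, and each of the other items is unique. Moving now, remote first.

```bash
cat > act.py <<'E'
from fit import *
import json
res=json.load(open("res.json"))
def q(a): return np.array([0,np.cos(a/2),np.sin(a/2),0])
def intray(t,x,y):
    X=res[t];c,s=np.cos(X[2]),np.sin(X[2]);return np.array([X[0]+c*x-s*y,X[1]+s*x+c*y]),X[2]
def note(m):
    s=r.state();print(m,"t",round(s["time"],1),"tcp",s["tcp_pos"].round(4),"gap",round(s["finger_gap"]*85,1),"F",s["wrist_force"].round(1),"g",round(s["gripper_force"],1))
H=.20
def pick(n,h,a):
    x,y,_=res[n]
    r.command_gripper(1.0)
    r.move_pose([x,y,H],q(a)); 
    if r.move_straight([x,y,h],speed=.15,max_force=10): note("HIT descending")
    r.command_gripper(0.0); note("grip "+n)
    r.move_straight([x,y,H],speed=.2); note("lifted")
def place(xy,h,a,rel):
    x,y=xy
    r.move_pose([x,y,H],q(a)); r.move_straight([x,y,h+.012],speed=.15)
    hit=r.move_straight([x,y,h-.001],speed=.03,max_force=6); note(f"set {hit}")
    r.command_gripper(rel/.085/1000 if rel>1 else rel); r.dwell(.2); note("released")
    r.move_straight([x,y,H],speed=.2)
E
python3 - <<'E'
from act import *
pick("remote_center",.009,res["remote_center"][2])
p,y=intray("tray_red",0,.0365); place(p,.013,y,56)
s=r.snapshot("scene"); cv2.imwrite("pics/a.png",cv2.resize(s["img"][80:240,80:280],(800,640))[:600])
E
```

```text
grip remote_center t 6.7 tcp [0.5147 0.0805 0.0098] gap 41.9 F [-1.7 -0.4  8.1] g 61.3
lifted t 7.8 tcp [0.5135 0.0803 0.199 ] gap 42.0 F [-0.2 -0.2 -0.7] g 60.9
set True t 10.7 tcp [ 0.4503 -0.2319  0.0138] gap 42.1 F [-0.2 -0.4  6.8] g 61.8
released t 11.2 tcp [ 0.4498 -0.2316  0.0133] gap 55.8 F [ 0.1 -0.6 -0.1] g 0.0
```

View pics/a.png

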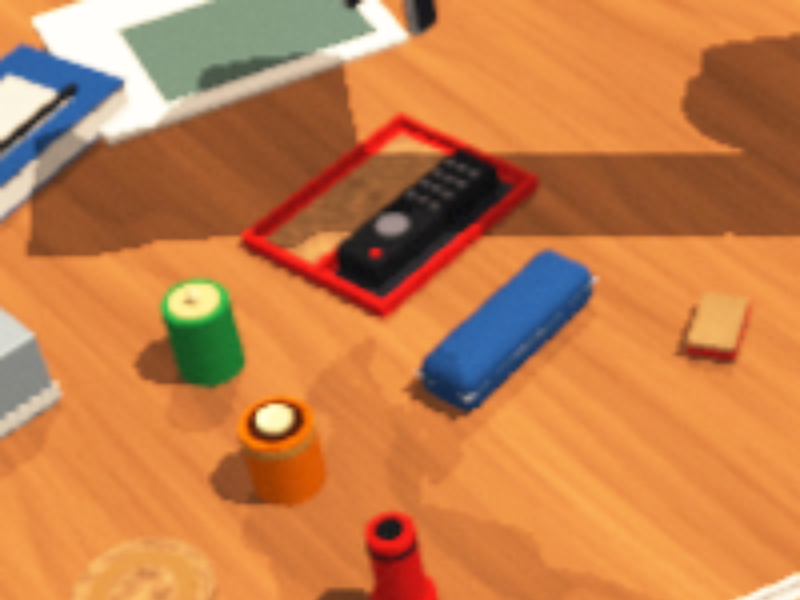

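The remote (crop 415,225) lies flat in the red tray's felt bay, centred. Next are the lantern and the case.

Run:
```python
from act import *
P=np.pi/2
p,y=intray("tray_red",0,-.0365)
pick("lantern_center",.015,y+P); place(p,.019,y+P,64)
pick("case_center",.012,res["case_center"][2]+np.pi)
p,y=intray("tray_white",0,.0365); place(p,.016,y+np.pi,62)
s=r.snapshot("scene"); cv2.imwrite("pics/b.png",cv2.resize(s["img"][80:300,110:390],(760,597)))
```

```text
grip lantern_center t 15.7 tcp [ 0.6799 -0.0833  0.016 ] gap 50.7 F [-1.6  1.   6.3] g 62.4
lifted t 16.7 tcp [ 0.6783 -0.083   0.1985] gap 50.8 F [-0.3  0.2 -1.3] g 62.6
set True t 19.6 tcp [ 0.4656 -0.3033  0.0199] gap 51.1 F [0.6 0.5 7.6] g 62.6
released t 20.1 tcp [ 0.4651 -0.3029  0.0193] gap 64.1 F [ 0.6 -0.2  0.2] g 0.0
grip case_center t 24.4 tcp [ 0.48   -0.0812  0.0128] gap 48.8 F [-1.9  0.4  7.7] g 62.4
lifted t 25.5 tcp [ 0.4789 -0.081   0.1991] gap 48.5 F [-0.5  0.5 -1. ] g 62.0
set True t 28.8 tcp [0.5034 0.3409 0.0168] gap 48.4 F [-0.7 -0.4  6.2] g 62.9
released t 29.2 tcp [0.5028 0.3405 0.0161] gap 62.1 F [-0.4  0.1 -0.2] g 0.0
```

View pics/b.png

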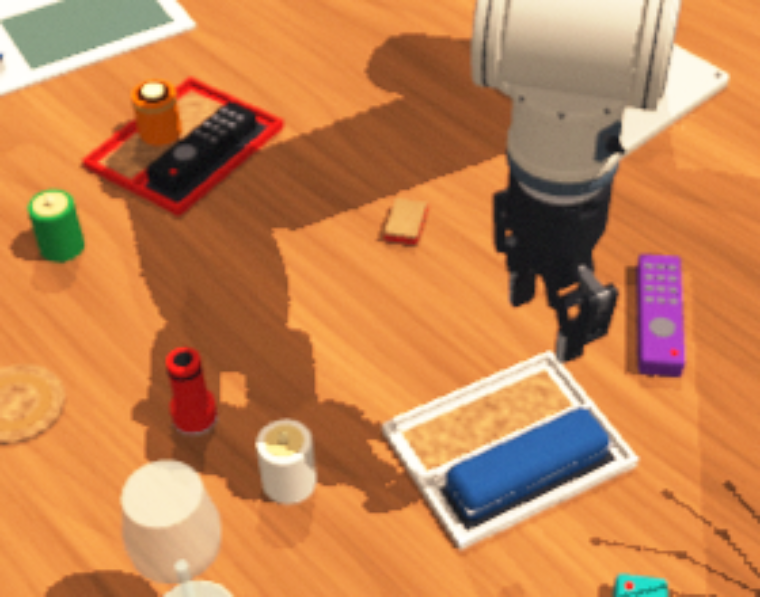

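The lantern (crop 157,110) stands in the red cork bay and the case (530,462) lies in the white felt bay. Next are the candle and the torch.

Run:
```python
from act import *
P=np.pi/2
p,y=intray("tray_white",.045,-.0365)
pick("candle_white_center",.018,y+P); place(p,.022,y+P,62)
p,y=intray("tray_white",-.045,-.0365)
pick("torch_center",.032,y+P); place(p,.036,y+P,46)
r.move_joints([-1.347,.423,1.63,0,1.089,-.019]); r.dwell(.5); note("home")
ps=[r.snapshot(n) for n in("scene","top")]
cv2.imwrite("pics/c.png",cv2.resize(ps[0]["img"][90:290,110:370],(780,600)))
cv2.imwrite("pics/d.png",cv2.resize(ps[1]["img"][90:250,140:440],(800,427)))
```

```text
grip candle_white_center t 33.7 tcp [0.6723 0.1932 0.019 ] gap 48.4 F [-0.6 -0.   6.1] g 61.9
lifted t 34.7 tcp [0.6707 0.1927 0.1984] gap 48.6 F [-0.1 -0.3 -1.6] g 62.0
set True t 37.1 tcp [0.5292 0.2591 0.023 ] gap 48.9 F [-0.9 -1.1  6.2] g 62.0
released t 37.6 tcp [0.5286 0.2588 0.0223] gap 61.9 F [-0.4  0.6  0.2] g 0.0
grip torch_center t 41.8 tcp [0.69   0.0709 0.0325] gap 30.6 F [-0.6 -0.5  5.2] g 59.2
lifted t 42.8 tcp [0.6888 0.0709 0.1984] gap 30.7 F [-0.  -0.2 -2.1] g 59.3
set True t 45.6 tcp [0.4419 0.2812 0.0365] gap 30.4 F [-1.  -0.5  7. ] g 60.1
released t 46.1 tcp [0.4413 0.2809 0.0359] gap 45.9 F [-0.1  1.3  0.7] g 0.0
home t 50.8 tcp [ 0.1503 -0.6065  0.2314] gap 46.1 F [ 0.2 -0.4  0. ] g 0.0
```

View pics/c.png

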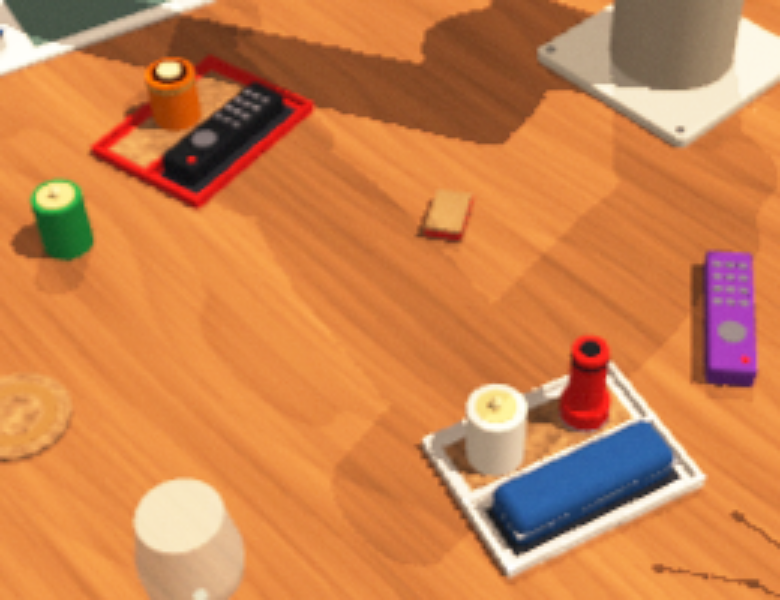

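View pics/d.png

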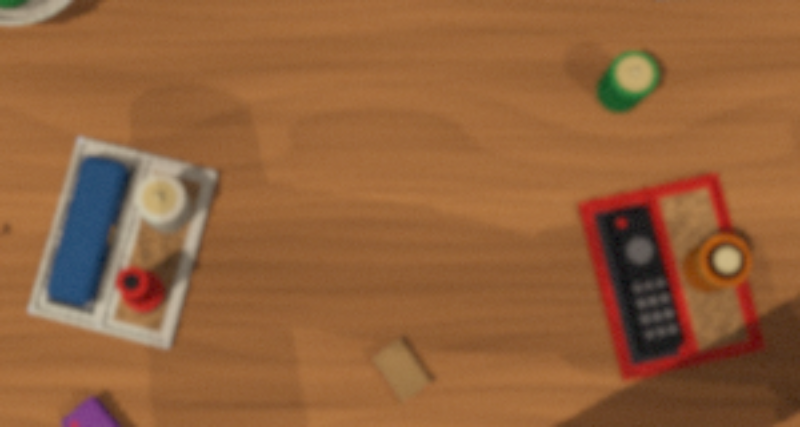

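Both views show every item in its bay and standing or lying as asked: candle (crop 497,430), torch (588,380), lantern (173,95), with the green candle in place. One quick numeric check of the fits, then I hand in.

Run:
```python
from act import *
ps=[r.snapshot(n) for n in("scene","top")]
for n,t,x,y in[("remote_center","tray_red",0,.0365),("lantern_center","tray_red",0,-.0365),("case_center","tray_white",0,.0365),("candle_white_center","tray_white",.045,-.0365),("torch_center","tray_white",-.045,-.0365)]:
    g,_=intray(t,x,y)
    for p in ps:
        c=proj(p,[[*g,.03]])[0]
        al=[o for o in r.regions_of(p,n) if np.hypot(*(np.array(o["point"])-c))<14]
        if al:
            X,f=fit(n,[(p,al[0]["pixels"])],g,.004);T=res[t];d=X[:2]-T[:2];k,s=np.cos(T[2]),np.sin(T[2])
            print(n,"tray xy mm",np.round(1000*np.array([k*d[0]+s*d[1],-s*d[0]+k*d[1]]),1),"dyaw",round(X[2]-T[2],2),"cost",round(f,2))
```

```text
remote_center tray xy mm [ 1.  32.2] dyaw 0.04 cost 0.13
remote_center tray xy mm [ 0.6 36.2] dyaw -0.0 cost 0.1
lantern_center tray xy mm [ -0.8 -39.9] dyaw -0.21 cost 0.14
lantern_center tray xy mm [ -1.1 -34.6] dyaw -0.21 cost 0.05
case_center tray xy mm [ 1.4 33.4] dyaw 0.02 cost 0.04
case_center tray xy mm [ 1.2 35.9] dyaw -0.01 cost 0.07
candle_white_center tray xy mm [ 47.2 -36.1] dyaw 0.25 cost 0.04
candle_white_center tray xy mm [ 44.2 -36. ] dyaw 0.25 cost 0.05
torch_center tray xy mm [-44.  -36.8] dyaw 0.25 cost 0.09
torch_center tray xy mm [-46.4 -36.1] dyaw 0.25 cost 0.07
```

```bash
python3 -c "
from rig import r
print(r.job_done())"
```

```text
the job is handed in; nothing more can be done
None
```

Both trays are made up as asked and the job is handed in: all five items checked within about 5 mm of their bay positions in the camera images, the green candle was left standing, and the robot's clock read about 51 s at the last move.

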